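# Close the gasketed cover of a filter housing

## Task

The cover of the cast filter housing lies on its gasket with the four wing nuts slack. Push the cover along its slots until it is firmly up against the raised ledge, then tighten the nuts clockwise in cross order (one nut, the one diagonally across from it, then the other two), each in one visit by the half turn or so that it takes until you feel it come up firm, so that the cover sits down evenly. Do not shove the cover hard, do not force a nut past the point where it has come up firm, and leave the tools and the tin beside the housing alone.

Things in the scene. Friction and masses are not known exactly. Their poses are not given: they have to be found in the camera images.
- housing: grey cast aluminium filter housing fixed to the bench, 146 x 176 x 38 mm without cover; origin at the centre of its underside, y along its long side towards the stop ledge (a 6 mm rib along the +y edge, top 49 mm above the bench), -x the side with three brass coax sockets, z up. The flange is 30 to 38 mm above the bench and reaches 86 mm from the centre on the -y side.
- cover: plain aluminium cover plate, 134 (x) x 164 (y) x 8 mm, a slot under each nut; origin at the centre of its underside, 41 mm above the bench when clamped, about 0.6 mm higher when slack. It slides only along the housing's y, towards +y to close, and starts 6 to 12 mm short. About 4 N slides it; at the ledge it stops dead; over 25 N is too hard.
- cover_edge (a point): middle of the cover's -y edge face (oppopoint the ledge), at half its thickness, about 46 mm above the bench and 82 mm from the housing's centre when home. Push here towards the housing's +y, fingertips just above the flange (say 40 mm above the bench).
- nut_a_grip (a point): middle of the grip bar of the near left wing nut (black), -48 mm in x and 55 mm in y from the housing's centre, 69 to 70 mm above the bench; x along the bar. Bar 40 x 9 x 14 mm; pinch it across its 9 mm; its top is 6 mm above this point, its underside and the hub (radius 9 mm) 8 mm below. Clockwise from above tightens, 2 mm a turn. Diagonally oppo nut_c.
- nut_b_grip (a point): middle of the grip bar of the near right wing nut (black), -48 mm in x and -55 mm in y from the housing's centre, 69 to 70 mm above the bench; x along the bar. Bar 40 x 9 x 14 mm; pinch it across its 9 mm; its top is 6 mm above this point, its underside and the hub (radius 9 mm) 8 mm below. Clockwise from above tightens, 2 mm a turn. Diagonally oppo nut_d.
- nut_c_grip (a point): middle of the grip bar of the far right wing nut (black), 48 mm in x and -55 mm in y from the housing's centre, 69 to 70 mm above the bench; x along the bar. Bar 40 x 9 x 14 mm; pinch it across its 9 mm; its top is 6 mm above this point, its underside and the hub (radius 9 mm) 8 mm below. Clockwise from above tightens, 2 mm a turn. Diagonally oppo nut_a.
- nut_d_grip (a point): middle of the grip bar of the far left wing nut (black), 48 mm in x and 55 mm in y from the housing's centre, 69 to 70 mm above the bench; x along the bar. Bar 40 x 9 x 14 mm; pinch it across its 9 mm; its top is 6 mm above this point, its underside and the hub (radius 9 mm) 8 mm below. Clockwise from above tightens, 2 mm a turn. Diagonally oppo nut_b.
- twist_a (a joint): twist (rad) of this nut's plastic grip on its brass insert, 1 N m per rad, springing back; over 0.4 rad strips it. All nuts turn with a drag of 0.05 to 0.08 N m for 1.9 to 3.1 rad (unlike for each nut; it can only be felt), then the insert stops dead, and with the grip held on turning the torque climbs 1 N m per rad. Let go at 0.12 to 0.3 N m: the nut stays tight.
- twist_b (a joint): twist (rad) of this nut's plastic grip on its brass insert, 1 N m per rad, springing back; over 0.4 rad strips it. Behaves as nut_a does.
- twist_c (a joint): twist (rad) of this nut's plastic grip on its brass insert, 1 N m per rad, springing back; over 0.4 rad strips it. Behaves as nut_a does.
- twist_d (a joint): twist (rad) of this nut's plastic grip on its brass insert, 1 N m per rad, springing back; over 0.4 rad strips it. Behaves as nut_a does.
- pliers: blue pliers, 47 x 158 x 14 mm, lying beside the housing; origin at the centre of the underside
- driver: yellow screwdriver, 22 x 177 x 21 mm, lying beside the housing; origin at the centre of the underside
- tin: round white screw tin, diameter 60 mm, 26 mm high; origin at the centre of the underside

How it is judged:
By the outcome, as a careful person would: the job done as asked, in the order asked, and still so for the second after the job is handed in, with the robot touching nothing.
It also fails if it takes over 72 s, if anything falls off the work surface, if the arm or the gripper's body presses on something with over 40 N, if the wrist force passes 120 N, or if a joint passes its speed limit or range.

## Robot

A 7-joint arm with a two-finger parallel gripper is mounted at the origin on a cart in front of the work surface, level with it; the furniture and walls round the work are solid. World frame = base frame: x ahead of the robot, y to its left, z up, the work surface at z = 0. Lengths are in m, angles in degrees, forces in N, time in s.
With the tool pointing down it reaches from about 0.35 to 0.775 m from the base axis. Payload 3.1 kg.
Tool frame: the origin (TCP) lies midway between the tips of the shut fingers; the grasp point (between the pads) lies 19 mm behind it (manip.pinch_z is the distance from the TCP to the grasp point, in m); z points along the fingers, y is the line along which they close (so a half turn about z gives the same grasp; the last joint's range is limited). The gripper opens to 85 mm and grips with 20 to 120 N. Pads are 22 mm wide; open, the fingers measure 114 mm over their backs; the gripper's body (76 mm by 85 mm) begins 54 mm behind the grasp point. The pads swing forward as they close: fully open they stand 13 mm farther back than shut.
Start: joints at [73.069, 17.813, 0.802, 86.603, -0.252, 75.585, -1.558], TCP at [0.138, -0.532, 0.231] pointing down, gripper open.
Joint ranges: [-154.91, 154.91], [-16.99, 109.72], [-72.82, 74.43], [7.12, 147.25], [-82.49, 262.49], [11.32, 116.49], [-174.64, 174.64]. Speed limits (degrees/s): [159.86, 159.86, 180, 180, 180, 180, 180].

## Interface

Orientations are given as [roll, pitch, yaw] about the fixed x, y, z axes, in that order (R = Rz(yaw) Ry(pitch) Rx(roll)).
In Python, from plant import sensors, vision, manip gives the robot as it stands.
- The arm moves only by the tool arm_command, never from a script. Its argument "commands" is text: rows parted by semicolons, each of 7 numbers parted by spaces: the shift along the world's x, y, z in mm, then the turn, a rotation vector about the world's x, y, z in degrees, then the opening, from -1 (shut) to 1 (fully open). A call has 1 to 10 rows; each row shifts and turns the commanded pose from where the row before left it; what a row does not reach is not made up. A row lasts 1/10 s, in which the tool goes at most 50 mm and 8.59 degrees, less where a joint would pass 70% of its speed; a pose out of reach is approached as far as the arm can. A call is refused whole if a number of a shift passes 50 or a number of a turn 8.59, either way. A call with a gripper value outside its range is refused whole. The fingers move at their own pace and stop on an object; "force" is the grip in N (left out, the last holds). Time passes only in rows, so rows that do not move let the fingers close. It gives the time, the measured TCP pose, the force, the opening and the grip force at its end, in the units of the state.
- sensors.state(): the state, without advancing time (a new reading comes with each control period).
- vision.get_image(name): name is "side" or "top" or "wrist"; returns a dict with "frame" (480x640x3 uint8, red, green, blue), "K" (3x3 intrinsics, pixels), "k1" (the pictures are not rectified: a ray, as slopes to the right and down, at radius r is drawn at 1 + k1 r^2 times it, then the intrinsics apply), "view" (4x4, takes a point from world to camera coordinates). Camera axes: x right, y up, looking along -z (the intrinsics and any distortion apply to the point x, -y, -z); pixel columns grow to the right and rows downward; lengths in m; the calibration is good to about 2 mm. A picture is of the moment at which its call begins. There is no depth.
- manip.close_job(): hands the job in; it is judged then, once.
Trained networks look in the newest picture that a camera, given by its name, has taken for a name from the list of things; names that differ only in an ending like _2 or _b are one class to them, and where a whole thing is asked for, a point or a joint stands for the part that bears it (a point fixed in the world has none). Each returns a list of dicts, best first, with "confidence" (0 to 1); they miss things now and then, are a little off and sometimes report something else, mostly with a low value. They report only what shows in the picture. A call takes as long as a camera call.
- vision.outline_of(camera, query): "mask" (480x640 bool, what is visible of it) and "rect" ([left, top, width, height] in pixels, round what is visible of it).
- vision.mark_of(camera, query): "location" ([column, row] in pixels: a listed point, or the origin of a listed thing).
The state is a dict: "clock": time; "qpos": joint angles; "joint_velocities": joint speeds; "joint_torque": joint torques, N m; "tool_pos": TCP position; "eef_rot": TCP orientation; "contact_force": force on the tool from outside, world axes, zero at the start; "ft_torque": the same for the moment, N m; "opening": opening from 0.0 (shut) to 1.0 (fully open); "finger_force": force on a finger pad.
Only numpy, scipy, OpenCV 4.12 (cv2) and the standard library are available. Lean on these libraries where they do the work, as an engineer would, in place of code of your own. Each camera call takes 0.05 s, during which the arm holds its last target. There are 200 camera calls.

## Working session

There is one attempt and no reset: what is moved stays moved. The work goes in short steps, Python scripts to look and compute and a tool call to move; the robot and the scene stay as the last step left them, time stands still between calls to the robot, and variables do not carry over. Pictures are saved under pics/ and viewed, at most 10 in all, crops included, and the job is handed in when it is done.

Besides the shell and the picture viewer there is one more tool, called after "Call:" as name(argument=value, ...) on one line, values as JSON. arm_command: Moves the arm, as the interface text tells. Its arguments: {"type":"object","properties":{"commands":{"type":"string"},"force":{"type":"number"}},"required":["commands"]}

```bash
ls; mkdir -p pics; cat > h.py <<'E'
import numpy as np, cv2
from plant import sensors, vision, manip
def ray(im,px):
    K=np.array(im["K"]);V=np.array(im["view"])
    d=np.array([(px[0]-K[0,2])/K[0,0],(px[1]-K[1,2])/K[1,1]]);s=d.copy()
    for _ in range(20): s=d/(1+im["k1"]*(s@s))
    R=V[:3,:3];return -R.T@V[:3,3], R.T@np.array([s[0],-s[1],-1.])
def atz(im,px,z):
    o,d=ray(im,px);return o+d*(z-o[2])/d[2]
E
python3 - <<'E'
from h import *
s=sensors.state();print({k:np.round(v,3).tolist() for k,v in s.items()})
Z=dict(housing=0,cover=.0416,cover_edge=.0456,nut_a_grip=.07,nut_b_grip=.07,nut_c_grip=.07,nut_d_grip=.07,pliers=0,driver=0,tin=0)
for c in("top","side"):
    im=vision.get_image(c);cv2.imwrite(f"pics/{c}0.png",im["frame"][...,::-1])
    for q,z in Z.items():
        for r in vision.mark_of(c,q)[:4]:
            print(c,q,np.round(r["location"]),round(r["confidence"],2),np.round(atz(im,r["location"],z),4))
E
```

```text
pics
{'clock': 0.0, 'qpos': [73.068, 17.86, 0.801, 86.694, -0.252, 75.583, -1.557], 'joint_velocities': [0.069, -0.021, -0.079, 0.039, -0.073, -0.016, 0.013], 'joint_torque': [-0.001, -37.991, 0.146, -23.059, 0.012, 0.014, 0.0], 'tool_pos': [0.138, -0.532, 0.23], 'eef_rot': [-179.865, 0.006, 14.549], 'contact_force': [0.311, 0.16, -0.154], 'ft_torque': [0.026, 0.005, 0.034], 'finger_force': 0.0, 'opening': 0.998}
top housing [367. 261.] 0.7 [ 0.4825 -0.0481  0.    ]
top housing [328. 245.] 0.62 [0.511  0.0274 0.    ]
top cover [343. 245.] 0.57 [0.5075 0.0017 0.0416]
top cover_edge [381. 238.] 0.65 [ 0.5226 -0.0695  0.0456]
top nut_a_grip [310. 272.] 0.5 [0.4536 0.0627 0.07  ]
top nut_b_grip [365. 266.] 0.65 [ 0.4661 -0.0383  0.07  ]
top nut_b_grip [331. 246.] 0.65 [0.5021 0.0251 0.07  ]
top nut_c_grip [354. 212.] 0.66 [ 0.5664 -0.0176  0.07  ]
top nut_c_grip [364. 264.] 0.38 [ 0.4706 -0.0368  0.07  ]
top nut_d_grip [301. 220.] 0.4 [0.5488 0.0812 0.07  ]
top pliers [258. 248.] 0.9 [0.5036 0.1646 0.    ]
top driver [428. 219.] 0.88 [ 0.5676 -0.169   0.    ]
top tin [212. 272.] 0.62 [0.455  0.2528 0.    ]
top tin [358. 213.] 0.55 [ 0.5762 -0.0292  0.    ]
side housing [331. 261.] 0.61 [0.5081 0.019  0.    ]
side cover [332. 241.] 0.63 [0.5111 0.0067 0.0416]
side cover_edge [338. 227.] 0.9 [ 0.5207 -0.0682  0.0456]
side nut_a_grip [346. 242.] 0.55 [0.4592 0.0696 0.07  ]
side nut_a_grip [303. 292.] 0.18 [0.4614 0.2888 0.07  ]
side nut_b_grip [359. 221.] 0.65 [ 0.4695 -0.0601  0.07  ]
side nut_c_grip [314. 219.] 0.39 [ 0.5672 -0.0334  0.07  ]
side nut_d_grip [297. 237.] 0.7 [0.5593 0.0812 0.07  ]
side pliers [306. 294.] 0.94 [0.5028 0.1723 0.    ]
side driver [332. 227.] 0.44 [ 0.5735 -0.1769  0.    ]
side tin [315. 320.] 0.95 [0.4535 0.2535 0.    ]
side tin [346. 242.] 0.22 [ 0.5094 -0.0967  0.    ]
```

```bash
python3 - <<'E'
import cv2
a=cv2.imread("pics/top0.png")[150:350,180:450];b=cv2.imread("pics/side0.png")[150:350,180:450]
cv2.imwrite("pics/m0.png",cv2.vconcat([cv2.resize(a,(800,593))[:,:800]]))
cv2.imwrite("pics/m1.png",cv2.resize(b,(800,593)))
E
```

```text
(no output)
```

View pics/m0.png

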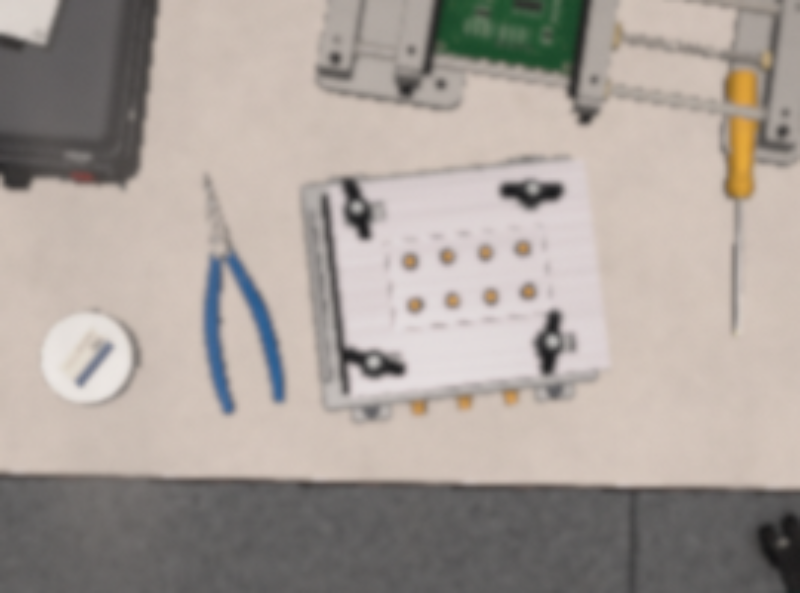

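View pics/m1.png

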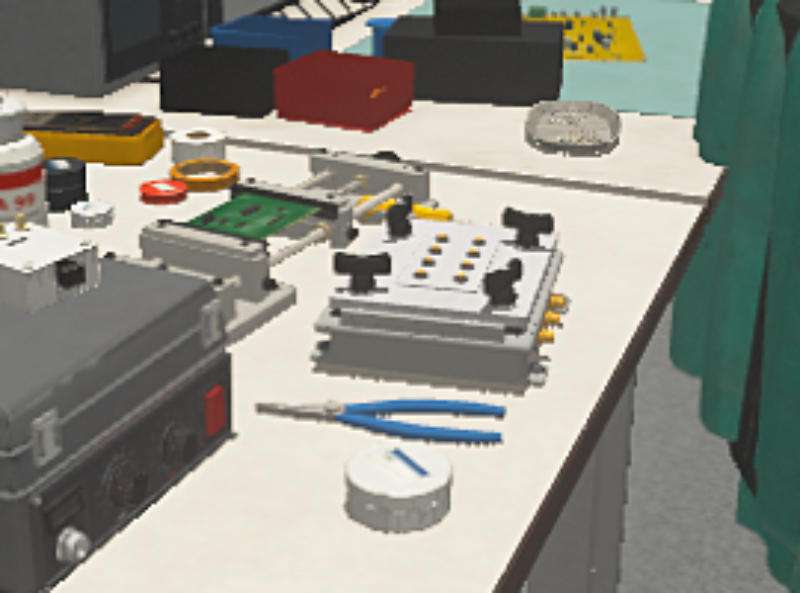

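The top view (zoomed) shows the ledge on the left, at world +y. The nuts are at full-image pixels d (301,220), c (359,214), a (306,272) and b (366,265). The side view agrees with this, and the tools and tin are clear of the housing. I'll move above the housing for a wrist view.

Call:
arm_command(commands="20 45 6 0 0 0 1;28 40 6 0 0 0 1;28 40 6 0 0 0 1;28 40 6 0 0 0 1;28 40 6 0 0 0 1;28 40 6 0 0 0 1;28 40 6 0 0 0 1;28 40 6 0 0 0 1;28 40 6 0 0 0 1;28 40 6 0 0 0 1")

```text
clock: 2.1
tool_pos: [0.4109, -0.1257, 0.292]
eef_rot: [179.9, -0.0, 14.5]
contact_force: [0.3, -1.3, 0.3]
opening: 1.002
finger_force: 0.0
```

Call:
arm_command(commands="20 40 5 0 0 0 -1;20 40 5 0 0 0 -1;20 20 5 0 0 0 -1;0 0 0 0 0 0 -1;0 0 0 0 0 0 -1")

```text
clock: 2.6
tool_pos: [0.4701, -0.0273, 0.3062]
eef_rot: [180.0, 0.0, 14.6]
contact_force: [-1.0, 0.5, -0.1]
opening: 0.145
finger_force: 0.0
```

```bash
cat > fit.py <<'E'
from h import *
from scipy.optimize import least_squares
def proj(im,P):
    K=np.array(im["K"]);V=np.array(im["view"]);p=V[:3,:3]@P+V[:3,3]
    s=np.array([p[0],-p[1]])/-p[2];s=s*(1+im["k1"]*(s@s));return K[:2,:2]@s+K[:2,2]
H={"nut_a_grip":(-.048,.055,.0695),"nut_b_grip":(-.048,-.055,.0695),"nut_c_grip":(.048,-.055,.0695),"nut_d_grip":(.048,.055,.0695)}
def P(p,h): c,s=np.cos(p[2]),np.sin(p[2]);return np.array([p[0]+c*h[0]-s*h[1],p[1]+s*h[0]+c*h[1],h[2]])
E
cat > look.py <<'E'
from fit import *
import sys
obs=[]
p0=np.array([.508,.019,.1])
for c in("top","side","wrist"):
    im=vision.get_image(c)
    if c=="wrist":cv2.imwrite(f"pics/{sys.argv[1]}.png",im["frame"][...,::-1]); print("cam",np.round(ray(im,(320,240))[0],3))
    for q,h in H.items():
        for r in vision.mark_of(c,q):
            e=proj(im,P(p0,h))-r["location"]
            if c=="wrist":print(q,np.round(r["location"]),round(r["confidence"],2),np.round(e))
            obs.append((im,h,np.array(r["location"]),im["K"][0][0],q))
f=lambda p:np.concatenate([(proj(i,P(p,h))-u)/k*600 for i,h,u,k,q in obs])
p=least_squares(f,p0,loss="soft_l1",f_scale=2).x
print("pose",np.round(p[:2],4),np.degrees(p[2]));print(np.round(f(p).reshape(-1,2),1).tolist())
for q,h in H.items():print(q,np.round(P(p,h),4))
s=sensors.state();print({k:np.round(s[k],3).tolist() for k in("clock","tool_pos","eef_rot","qpos","contact_force","ft_torque","opening")})
E
python3 look.py w1
```

```text
cam [ 0.539 -0.01   0.449]
nut_a_grip [211. 190.] 0.81 [ 4. -3.]
nut_b_grip [334. 203.] 0.95 [0. 2.]
nut_c_grip [345.  92.] 0.91 [8. 5.]
nut_d_grip [218.  77.] 0.62 [ 7. -1.]
pose [0.5081 0.0231] 8.333749842027991
[[-2.8, -1.1], [-1.0, -1.0], [0.8, 3.8], [-0.5, -0.4], [2.3, 1.9], [-1.5, 4.0], [21.2, -3.4], [34.7, -22.8], [-0.9, 2.7], [3.3, 1.3], [2.0, -1.5], [-1.8, -1.7], [1.2, -0.3], [-0.2, 1.0]]
nut_a_grip [0.4527 0.0705 0.0695]
nut_b_grip [ 0.4686 -0.0383  0.0695]
nut_c_grip [ 0.5636 -0.0244  0.0695]
nut_d_grip [0.5477 0.0845 0.0695]
{'clock': 3.35, 'tool_pos': [0.47, -0.027, 0.306], 'eef_rot': [179.999, 0.005, 14.547], 'qpos': [29.379, 8.74, -32.343, 88.954, 4.693, 83.671, -78.634], 'contact_force': [0.239, 0.239, -0.516], 'ft_torque': [-0.03, 0.002, 0.007], 'opening': -0.0}
```

View pics/w1.png

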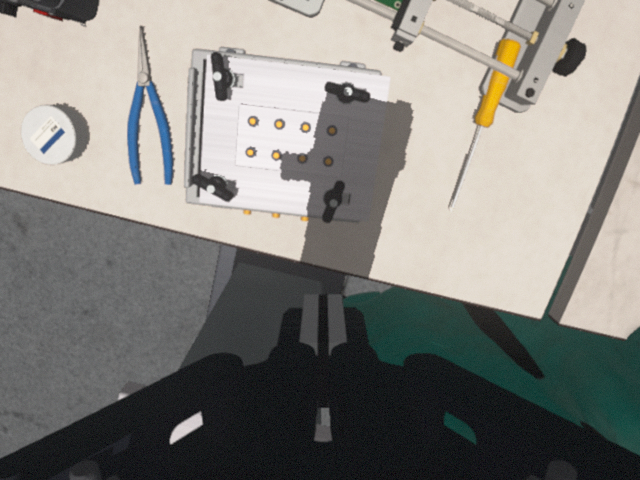

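The wrist view shows the nuts at a (211,190), b (334,203), c (345,92) and d (218,77), with residuals around 1 px. Housing yaw is 8.3°. Next I'll go to the pushing spot with the fingers shut.

Call:
arm_command(commands="28 -37 0 0 0 -3.1 -1;28 -37 -20 0 0 -3.1 -1;0 0 -45 0 0 0 -1;0 0 -45 0 0 0 -1;0 0 -45 0 0 0 -1;0 0 -45 0 0 0 -1;0 0 -40 0 0 0 -1;0 0 -20 0 0 0 -1;0 0 -5 0 0 0 -1;0 0 0 0 0 0 -1")

```text
clock: 4.35
tool_pos: [0.5257, -0.1009, 0.0412]
eef_rot: [-180.0, 0.1, 8.3]
contact_force: [-0.1, -0.4, -0.3]
opening: 0.002
finger_force: 0.0
```

```bash
python3 - <<'E'
from h import *
im=vision.get_image("wrist");cv2.imwrite("pics/w2.png",im["frame"][...,::-1])
for r in vision.mark_of("wrist","cover_edge"):print(r,atz(im,r["location"],.0456))
s=sensors.state();print({k:np.round(s[k],3).tolist() for k in("clock","tool_pos","eef_rot","qpos","contact_force","ft_torque","opening")})
E
```

```text
{'location': [232.4, 320.9], 'confidence': 0.76} [ 0.52134941 -0.06893786  0.0456    ]
{'clock': 4.45, 'tool_pos': [0.527, -0.101, 0.043], 'eef_rot': [179.944, -0.175, 8.344], 'qpos': [28.411, 29.167, -25.877, 101.903, 15.613, 52.293, -85.86], 'contact_force': [0.812, -0.473, 0.305], 'ft_torque': [0.025, -0.022, -0.009], 'opening': -0.004}
```

View pics/w2.png

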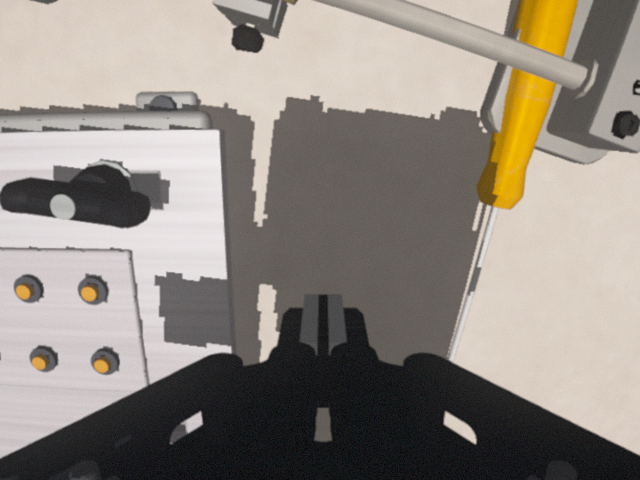

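The image shows the cover edge along column 232 or so, about 11 mm short, with the shut fingers at column 322. I'll push along (-0.145, 0.989).

Call:
arm_command(commands="-1 6.9 -0.5 0 0 0 -1;-1 6.9 -0.5 0 0 0 -1;-0.3 2 0 0 0 0 -1;-0.3 2 0 0 0 0 -1;0 0 0 0 0 0 -1")

```text
clock: 4.95
tool_pos: [0.5233, -0.0827, 0.0407]
eef_rot: [180.0, -0.0, 8.4]
contact_force: [-0.8, -0.5, -1.5]
opening: -0.0
finger_force: 0.0
```

Call:
arm_command(commands="-0.3 2 0 0 0 0 -1;-0.3 2 0 0 0 0 -1;0 0 0 0 0 0 -1")

```text
clock: 5.25
tool_pos: [0.5228, -0.0805, 0.0405]
eef_rot: [179.9, -0.0, 8.3]
contact_force: [0.7, -1.9, -0.6]
opening: -0.0
finger_force: 1.1
```

Call:
arm_command(commands="-0.3 2 0 0 0 0 -1;-0.3 2 0 0 0 0 -1;-0.3 2 0 0 0 0 -1;-0.1 1 0 0 0 0 -1;0 0 0 0 0 0 -1")

```text
clock: 5.75
tool_pos: [0.5216, -0.0719, 0.0406]
eef_rot: [-180.0, -0.0, 8.4]
contact_force: [0.1, -3.7, 0.0]
opening: -0.001
finger_force: 1.8
```

Call:
arm_command(commands="-0.1 1 0 0 0 0 -1;-0.1 1 0 0 0 0 -1;0 0 0 0 0 0 -1")

```text
clock: 6.05
tool_pos: [0.5214, -0.0702, 0.0405]
eef_rot: [180.0, 0.0, 8.4]
contact_force: [0.6, -4.0, 0.7]
opening: 0.003
finger_force: 2.0
```

Call:
arm_command(commands="-0.1 0.8 0 0 0 0 -1;-0.1 0.8 0 0 0 0 -1;0 0 0 0 0 0 -1")

```text
clock: 6.35
tool_pos: [0.5214, -0.0701, 0.0405]
eef_rot: [179.9, 0.0, 8.3]
contact_force: [0.6, -6.2, -0.0]
opening: -0.001
finger_force: 2.9
```

Call:
arm_command(commands="-0.1 0.6 0 0 0 0 -1;0 0 0 0 0 0 -1")

```text
clock: 6.55
tool_pos: [0.5213, -0.0701, 0.0406]
eef_rot: [179.9, -0.0, 8.3]
contact_force: [1.5, -7.3, 0.4]
opening: -0.001
finger_force: 3.2
```

It has stopped at the ledge and the force is climbing. I'll push to about 11 N for a firm seat, then retract and look.

Call:
arm_command(commands="-0.1 1 0 0 0 0 -1;-0.1 1 0 0 0 0 -1;0 0 0 0 0 0 -1")

```text
clock: 6.85
tool_pos: [0.5213, -0.0699, 0.0406]
eef_rot: [179.7, -0.0, 8.2]
contact_force: [1.7, -9.0, 0.4]
opening: 0.001
finger_force: 4.4
```

Call:
arm_command(commands="0.5 -5 0 0 0 0 -1;3 -20 0 0 0 0 -1;0 0 45 0 0 0 -1;0 0 45 0 0 0 -1;-20 20 45 0 0 0 -1;-30 30 10 0 0 0 -1;-25 15 0 0 0 0 -1;0 0 0 0 0 0 -1")

```text
clock: 7.65
tool_pos: [0.447, -0.0212, 0.183]
eef_rot: [-179.8, 0.1, 8.8]
contact_force: [0.9, -0.1, 0.1]
opening: -0.0
finger_force: 0.0
```

```bash
python3 look.py w3
```

```text
cam [ 0.522 -0.018  0.325]
nut_a_grip [165. 209.] 0.73 [ 4. -3.]
nut_b_grip [346. 213.] 0.65 [0. 1.]
nut_c_grip [345.  42.] 0.71 [12.  7.]
nut_d_grip [153.  42.] 0.71 [10. -0.]
pose [0.5081 0.0234] 7.829424680696771
[[57.2, -5.6], [-0.4, -0.3], [81.8, -50.2], [4.4, -0.9], [60.0, 6.1], [-0.9, 0.3], [-9.1, 0.1], [0.0, 1.5], [-36.0, -25.6], [0.5, -0.9], [-5.0, -4.1], [1.5, 1.8], [-0.6, 3.3]]
nut_a_grip [0.453  0.0714 0.0695]
nut_b_grip [ 0.468  -0.0376  0.0695]
nut_c_grip [ 0.5631 -0.0245  0.0695]
nut_d_grip [0.5481 0.0844 0.0695]
{'clock': 8.4, 'tool_pos': [0.451, -0.027, 0.183], 'eef_rot': [-179.992, 0.004, 8.34], 'qpos': [29.113, 10.591, -31.66, 104.629, 6.032, 66.45, -86.186], 'contact_force': [-0.32, 0.15, 0.677], 'ft_torque': [-0.039, 0.004, -0.031], 'opening': -0.003}
```

View pics/w3.png

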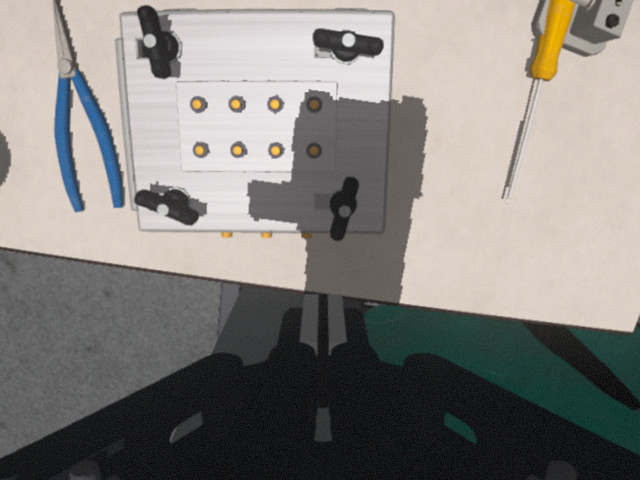

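The cover is now against the ledge: its far edge meets the rib at column 122–130. The nut bars are clear in this view, so I'll work out their directions from the bar ends.

```bash
python3 - <<'E'
from fit import *
im=vision.get_image("wrist");g=im["frame"].max(2)
for q,w in H.items():
    c=proj(im,P([.5081,.0233,np.radians(8.1)],w))
    for r in vision.outline_of("wrist",q)[:4]:
        m=r["mask"]&(g<60); yx=np.argwhere(m)
        if len(yx)<50 or np.hypot(*(yx.mean(0)[::-1]-c))>25: continue
        # top-face blob: project mask pixels to bar mid-height
        X=np.array([atz(im,(x,y),.073)[:2] for y,x in yx])
        (cx,cy),wh,a=cv2.minAreaRect((X*1000).astype(np.float32))
        _,_,vt=np.linalg.svd(X-X.mean(0),full_matrices=0)
        print(q,len(yx),"rect",round(cx,1),round(cy,1),np.round(wh,1),round(a,1),"pca",np.round(X.mean(0)*1000,1),round(np.degrees(np.arctan2(vt[0,1],vt[0,0])),1))
E_={"a":((138,198),(197,218)),"b":((349,180),(340,236)),"c":((316,38),(381,47)),"d":((143,10),(165,74))}
for k,(u,v) in E_.items():
    A,B=atz(im,u,.0755),atz(im,v,.0755);d=B-A
    print(k,np.round((A+B)/2*1000,1),round(np.hypot(*d[:2])*1000,1),round(np.degrees(np.arctan2(d[1],d[0]))%180,1))
E
```

```text
nut_a_grip 820 rect 458.9 68.8 [39.2 17.1] 75.5 pca [457.6  67.7] 78.9
nut_b_grip 1011 rect 469.4 -37.1 [39.1 15.6] 3.6 pca [470.5 -37.1] 174.5
nut_c_grip 744 rect 560.8 -25.2 [38.  14.2] 88.8 pca [561.9 -24.8] -89.5
nut_d_grip 1309 rect 550.1 79.1 [39.  18.4] 16.8 pca [549.  80.] -157.4
a [455.   68.2  75.5] 37.6 78.8
b [470.  -37.9  75.5] 34.7 0.2
c [562.4 -25.5  75.5] 36.0 91.1
d [548.4  81.5  75.5] 35.7 24.5
```

Estimated nut centres in mm are a (453,70), b (469,-39), c (564,-25) and d (548,83). The bar directions are about 78°, 0°, 90° and 23°. I'll hover over nut a first.

Call:
arm_command(commands="0.3 10.8 -7 0 0 7.8 -0.3;0.3 10.8 -8 0 0 7.8 -0.3;0.3 10.8 -8 0 0 7.8 -0.3;0.3 10.8 -8 0 0 7.8 -0.3;0.3 10.8 -8 0 0 7.8 -0.3;0.3 10.8 -8 0 0 7.8 -0.3;0.3 10.8 -8 0 0 7.8 -0.3;0.3 10.8 -8 0 0 7.8 -0.3;0 10.8 -8 0 0 7.3 -0.3;0 0 0 0 0 0 -0.3")

```text
clock: 9.65
tool_pos: [0.452, 0.0716, 0.1111]
eef_rot: [-179.9, -0.0, 78.2]
contact_force: [0.1, -0.5, 0.0]
opening: 0.347
finger_force: 0.0
```

```bash
cat > near.py <<'E'
from fit import *
import sys
im=vision.get_image("wrist");cv2.imwrite(f"pics/{sys.argv[1]}.png",im["frame"][...,::-1])
s=sensors.state();print({k:np.round(s[k],3).tolist() for k in("clock","tool_pos","eef_rot","qpos","contact_force","ft_torque","opening")})
print("tcp px at grip z",proj(im,np.r_[s["tool_pos"][:2],.0695]))
for r in vision.mark_of("wrist",sys.argv[2]):print(r["confidence"],r["location"],np.round(atz(im,r["location"],.0695)*1000,1))
E
python3 near.py na nut_a_grip
```

```text
{'clock': 9.7, 'tool_pos': [0.453, 0.07, 0.112], 'eef_rot': [-179.932, -0.004, 78.002], 'qpos': [25.91, 18.973, -44.661, 109.052, 15.55, 58.229, -37.499], 'contact_force': [0.551, -1.1, 0.115], 'ft_torque': [0.021, -0.008, -0.058], 'opening': 0.347}
tcp px at grip z [324.60807283 277.39467091]
0.69 [326.8, 277.2] [453.6  70.3  69.5]
```

View pics/na.png

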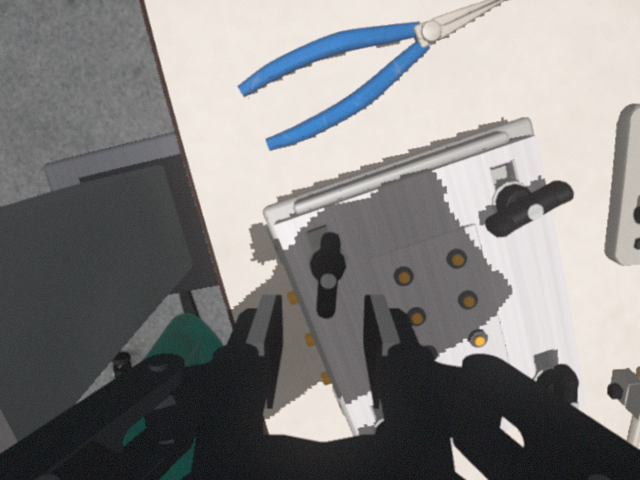

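Nut a's bar runs (330,235)–(326,315), so its true direction is about 75°. Its centre is right under the TCP. j7 falls with yaw, so I'll start the grip half a turn higher: +177°.

Call:
arm_command(commands="0 0 0 0 0 8.5 -0.3;0 0 0 0 0 8.5 -0.3;0 0 0 0 0 8.5 -0.3;0 0 0 0 0 8.5 -0.3;0 0 0 0 0 8.5 -0.3;0 0 0 0 0 8.5 -0.3;0 0 0 0 0 8.5 -0.3;0 0 0 0 0 8.5 -0.3;0 0 0 0 0 8.5 -0.3;0 0 0 0 0 8.5 -0.3")

```text
clock: 10.75
tool_pos: [0.4536, 0.0687, 0.1123]
eef_rot: [-179.9, 0.1, 163.1]
contact_force: [0.1, 0.2, 0.7]
opening: 0.349
finger_force: 0.0
```

Call:
arm_command(commands="0 0 0 0 0 8.5 -0.3;0 0 0 0 0 8.5 -0.3;0 0 0 0 0 8.5 -0.3;0 0 0 0 0 8.5 -0.3;0 0 0 0 0 8.5 -0.3;0 0 0 0 0 8.5 -0.3;0 0 0 0 0 8.5 -0.3;0 0 0 0 0 8.5 -0.3;0 0 0 0 0 8.5 -0.3;0 0 0 0 0 8.5 -0.3")

```text
clock: 11.75
tool_pos: [0.4536, 0.0687, 0.1121]
eef_rot: [-179.9, -0.1, -111.9]
contact_force: [-1.1, 0.9, -0.7]
opening: 0.35
finger_force: 0.0
```

Call:
arm_command(commands="0.5 0.3 0 0 0 7 -0.3;0 0 0 0 0 0 -0.3;0 0 0 0 0 0 -0.3")

```text
clock: 12.05
tool_pos: [0.4539, 0.0695, 0.112]
eef_rot: [-180.0, -0.0, -105.2]
contact_force: [0.5, -0.7, -0.2]
opening: 0.348
finger_force: 0.0
```

```bash
python3 near.py na2 nut_a_grip
```

```text
{'clock': 12.1, 'tool_pos': [0.454, 0.07, 0.112], 'eef_rot': [-179.976, -0.034, -105.188], 'qpos': [43.034, 30.984, -71.715, 108.494, 32.729, 64.857, 123.647], 'contact_force': [-0.138, 0.024, -0.465], 'ft_torque': [-0.025, 0.071, -0.016], 'opening': 0.354}
tcp px at grip z [323.00102068 276.57579768]
0.96 [322.8, 280.6] [454.4  71.6  69.5]
```

Call:
arm_command(commands="0 0.8 -24 0 0 0 -0.3;0 0 -18 0 0 0 -0.3;0 0 -5.5 0 0 0 -0.3;0 0 0 0 0 0 -0.3")

```text
clock: 12.55
tool_pos: [0.453, 0.0709, 0.0639]
eef_rot: [179.9, -0.0, -105.0]
contact_force: [-0.0, 0.9, 0.0]
opening: 0.348
finger_force: 0.0
```

Call:
arm_command(commands="0 0 0 0 0 0 -1;0 0 0 0 0 0 -1;0 0 0 0 0 0 -1;0 0 0 0 0 0 -1", force=60)

```text
clock: 12.95
tool_pos: [0.4543, 0.0714, 0.0652]
eef_rot: [-179.9, 0.0, -105.0]
contact_force: [0.1, -0.2, 3.2]
opening: 0.08
finger_force: 60.4
```

```bash
cat > st.py <<'E'
from h import *
s=sensors.state();print({k:np.round(s[k],3).tolist() for k in("clock","tool_pos","eef_rot","qpos","contact_force","ft_torque","joint_torque","opening","finger_force")})
E
python3 st.py
```

```text
{'clock': 12.95, 'tool_pos': [0.454, 0.071, 0.065], 'eef_rot': [-179.9, 0.046, -104.967], 'qpos': [39.522, 34.196, -67.561, 111.487, 37.005, 59.738, 120.355], 'contact_force': [0.103, -0.206, 3.25], 'ft_torque': [0.036, 0.033, -0.03], 'joint_torque': [-0.022, -28.298, -10.681, -15.381, 0.051, -0.08, 0.007], 'opening': 0.08, 'finger_force': 60.448}
```

Call:
arm_command(commands="0 0 0 0 0 -5 -1;0 0 0 0 0 -8 -1;0 0 0 0 0 -8 -1;0 0 0 0 0 -8 -1;0 0 0 0 0 -8 -1;0 0 0 0 0 -8 -1;0 0 0 0 0 -8 -1;0 0 0 0 0 -8 -1;0 0 0 0 0 -8 -1;0 0 0 0 0 -8 -1")

```text
clock: 13.95
tool_pos: [0.4544, 0.0713, 0.0651]
eef_rot: [180.0, 0.1, 177.7]
contact_force: [0.2, -0.3, 2.3]
opening: 0.082
finger_force: 60.3
```

```bash
python3 st.py
```

```text
{'clock': 13.95, 'tool_pos': [0.454, 0.071, 0.065], 'eef_rot': [179.991, 0.126, 177.743], 'qpos': [28.001, 24.913, -48.871, 111.804, 23.312, 53.441, 55.304], 'contact_force': [0.165, -0.326, 2.333], 'ft_torque': [-0.04, -0.038, 0.055], 'joint_torque': [0.979, -28.494, -7.185, -16.657, 0.077, 0.044, 0.918], 'opening': 0.082, 'finger_force': 60.317}
```

Call:
arm_command(commands="0 0 0 0 0 -8 -1;0 0 0 0 0 -8 -1;0 0 0 0 0 -6 -1;0 0 0 0 0 0 -1")

```text
clock: 14.35
tool_pos: [0.4544, 0.0713, 0.065]
eef_rot: [180.0, 0.1, 156.1]
contact_force: [1.2, -0.3, 2.5]
opening: 0.081
finger_force: 60.2
```

```bash
python3 st.py
```

```text
{'clock': 14.35, 'tool_pos': [0.454, 0.071, 0.065], 'eef_rot': [179.957, 0.123, 156.078], 'qpos': [24.219, 23.251, -43.662, 111.93, 20.17, 52.443, 36.465], 'contact_force': [1.215, -0.342, 2.488], 'ft_torque': [-0.026, -0.131, 0.1], 'joint_torque': [-0.15, -29.365, -5.571, -16.514, -0.186, 0.161, -0.472], 'opening': 0.081, 'finger_force': 60.241}
```

```bash
cat > tq.py <<'E'
from h import *
R=[];Y=[]
for i in range(4):
    s=sensors.state();R.append(np.r_[s["ft_torque"],s["contact_force"]]);Y.append(s["eef_rot"][2])
    if i<3: vision.get_image("wrist")
R=np.array(R);print(round(s["clock"],2),"tz",R[:,2].round(3),"mean",R.mean(0).round(3),"yaw",np.round(Y,2),"j7",round(s["qpos"][6],1),"grip",round(s["finger_force"],1),np.round(s["tool_pos"],4))
E
python3 tq.py
```

```text
14.5 tz [0.1   0.103 0.091 0.053] mean [-0.041 -0.11   0.087  0.892 -0.098  3.255] yaw [156.08 156.19 156.19 156.16] j7 36.5 grip 60.5 [0.4544 0.0713 0.0649]
```

Call:
arm_command(commands="0 0 0 0 0 -6 -1;0 0 0 0 0 -6 -1;0 0 0 0 0 0 -1")

```text
clock: 14.8
tool_pos: [0.4544, 0.0713, 0.0649]
eef_rot: [179.9, 0.1, 144.1]
contact_force: [0.5, 0.1, 4.4]
opening: 0.079
finger_force: 60.5
```

```bash
python3 tq.py
```

```text
14.95 tz [0.052 0.072 0.016 0.077] mean [-0.049 -0.238  0.054  0.618 -0.228  5.264] yaw [144.12 144.22 144.23 144.23] j7 26.0 grip 60.6 [0.4544 0.0713 0.0648]
```

Call:
arm_command(commands="0 0 0 0 0 -6 -1;0 0 0 0 0 -5 -1;0 0 0 0 0 0 -1")

```text
clock: 15.25
tool_pos: [0.4544, 0.0713, 0.0648]
eef_rot: [179.9, 0.1, 133.2]
contact_force: [1.8, -0.2, 5.3]
opening: 0.078
finger_force: 60.6
```

```bash
python3 tq.py
```

```text
15.4 tz [0.018 0.047 0.08  0.116] mean [-0.038 -0.284  0.065  1.607 -0.086  5.029] yaw [133.17 133.24 133.26 133.26] j7 16.3 grip 60.6 [0.4544 0.0713 0.0648]
```

Call:
arm_command(commands="0 0 0 0 0 -6 -1;0 0 0 0 0 -5 -1;0 0 0 0 0 0 -1")

```text
clock: 15.7
tool_pos: [0.4543, 0.0713, 0.0647]
eef_rot: [179.9, 0.0, 122.2]
contact_force: [1.8, 0.1, 6.1]
opening: 0.083
finger_force: 60.6
```

```bash
python3 tq.py
```

```text
15.85 tz [0.046 0.028 0.09  0.06 ] mean [-0.01  -0.36   0.056  1.639  0.126  5.698] yaw [122.21 122.28 122.29 122.29] j7 6.5 grip 60.6 [0.4543 0.0713 0.0647]
```

Call:
arm_command(commands="0 0 0 0 0 -6 -1;0 0 0 0 0 -5 -1;0 0 0 0 0 0 -1")

```text
clock: 16.15
tool_pos: [0.4543, 0.0713, 0.0647]
eef_rot: [179.9, 0.0, 111.2]
contact_force: [1.1, 0.7, 6.2]
opening: 0.081
finger_force: 60.6
```

```bash
python3 tq.py
```

```text
16.3 tz [0.099 0.061 0.039 0.091] mean [-0.028 -0.41   0.073  1.482  0.167  5.714] yaw [111.23 111.29 111.3  111.3 ] j7 -3.3 grip 60.6 [0.4543 0.0712 0.0647]
```

Call:
arm_command(commands="0 0 0 0 0 -6 -1;0 0 0 0 0 -5 -1;0 0 0 0 0 0 -1")

```text
clock: 16.6
tool_pos: [0.4543, 0.0712, 0.0646]
eef_rot: [179.9, 0.0, 100.3]
contact_force: [1.8, -0.1, 3.8]
opening: 0.081
finger_force: 60.6
```

```bash
python3 tq.py
```

```text
16.75 tz [0.073 0.09  0.028 0.08 ] mean [ 0.01  -0.518  0.068  2.43   0.218  4.899] yaw [100.25 100.3  100.29 100.28] j7 -13.2 grip 60.6 [0.4543 0.0713 0.0646]
```

Call:
arm_command(commands="0 0 0 0 0 -6 -1;0 0 0 0 0 -5 -1;0 0 0 0 0 0 -1")

```text
clock: 17.05
tool_pos: [0.4543, 0.0713, 0.0646]
eef_rot: [179.9, -0.0, 89.3]
contact_force: [2.8, -0.5, 5.2]
opening: 0.085
finger_force: 60.6
```

```bash
python3 tq.py
```

```text
17.2 tz [0.205 0.18  0.228 0.189] mean [-0.021 -0.614  0.2    2.582 -0.339  5.452] yaw [89.25 89.3  89.31 89.3 ] j7 -23.2 grip 60.6 [0.4543 0.0712 0.0646]
```

Nut a came up firm at 0.20 N m. I'll release it and go to the diagonal nut, c.

Call:
arm_command(commands="0 0 0 0 0 0 -0.3;0 0 0 0 0 0 -0.3;0 0 0 0 0 0 -0.3;0 0 25 0 0 0 -0.3;0 0 25 0 0 0 -0.3;5.5 -4.8 0 0 0 8.5 -0.3;5.5 -4.8 0 0 0 8.5 -0.3;5.5 -4.8 0 0 0 8.5 -0.3;5.5 -4.8 0 0 0 8.5 -0.3;5.5 -4.8 0 0 0 8.5 -0.3")

```text
clock: 18.2
tool_pos: [0.4799, 0.0466, 0.1135]
eef_rot: [-179.9, -0.1, 131.9]
contact_force: [-0.2, 0.7, -0.8]
opening: 0.35
finger_force: 0.0
```

Call:
arm_command(commands="5.5 -4.8 0 0 0 8.5 -0.3;5.5 -4.8 0 0 0 8.5 -0.3;5.5 -4.8 0 0 0 8.5 -0.3;5.5 -4.8 0 0 0 8.5 -0.3;5.5 -4.8 0 0 0 8.5 -0.3;5.5 -4.8 0 0 0 8.5 -0.3;5.5 -4.8 0 0 0 8.5 -0.3;5.5 -4.8 0 0 0 8.5 -0.3;5.5 -4.8 0 0 0 8.5 -0.3;5.5 -4.8 0 0 0 8.5 -0.3")

```text
clock: 19.2
tool_pos: [0.5349, -0.0014, 0.1134]
eef_rot: [179.9, -0.1, -143.1]
contact_force: [0.0, 0.1, 0.4]
opening: 0.352
finger_force: 0.0
```

Call:
arm_command(commands="5.5 -4.8 0 0 0 8.5 -0.3;5.5 -4.8 0 0 0 8.5 -0.3;5.5 -4.8 0 0 0 8.5 -0.3;5.5 -4.8 0 0 0 8.5 -0.3;5.5 -4.8 0 0 0 8.5 -0.3;0 0 0 0 0 8.5 -0.3;0 0 0 0 0 0 -0.3;0 0 0 0 0 0 -0.3")

```text
clock: 20.0
tool_pos: [0.5627, -0.0248, 0.1136]
eef_rot: [179.9, 0.0, -92.6]
contact_force: [0.3, -0.4, 0.3]
opening: 0.35
finger_force: 0.0
```

```bash
python3 near.py nc nut_c_grip
```

```text
{'clock': 20.05, 'tool_pos': [0.563, -0.025, 0.114], 'eef_rot': [179.917, -0.006, -92.561], 'qpos': [41.764, 39.634, -63.203, 92.542, 36.922, 71.323, 148.876], 'contact_force': [-0.088, -0.763, 0.982], 'ft_torque': [-0.011, 0.035, 0.008], 'opening': 0.349}
tcp px at grip z [321.94803601 274.98681979]
0.75 [317.2, 273.3] [565.  -25.8  69.5]
```

View pics/nc.png

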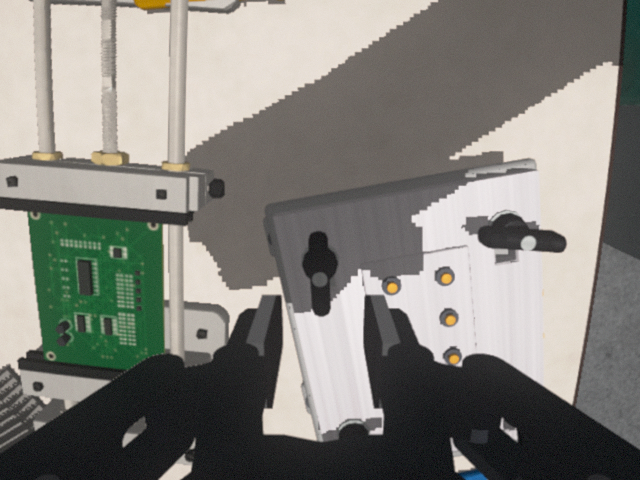

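Nut c's bar runs (317,233)–(321,314), so it needs +2.7° of turn, and its centre is 1.5 mm farther in x. I'll descend and grip it.

Call:
arm_command(commands="1.5 -0.5 -25 0 0 2.7 -0.3;0 0 -18 0 0 0 -0.3;0 0 -6 0 0 0 -0.3;0 0 0 0 0 0 -0.3;0 0 0 0 0 0 -1;0 0 0 0 0 0 -1;0 0 0 0 0 0 -1;0 0 0 0 0 0 -1", force=60)

```text
clock: 20.9
tool_pos: [0.5646, -0.025, 0.0665]
eef_rot: [180.0, -0.0, -89.7]
contact_force: [-4.1, -0.5, 6.6]
opening: 0.077
finger_force: 60.3
```

```bash
python3 tq.py
```

```text
21.05 tz [ 0.035  0.036 -0.034 -0.025] mean [-5.000e-02  9.580e-01  3.000e-03 -4.543e+00 -3.210e-01  6.464e+00] yaw [-89.74 -89.74 -89.74 -89.74] j7 149.2 grip 60.3 [ 0.5646 -0.025   0.0665]
```

Call:
arm_command(commands="-1.5 0 1 0 0 -5 -1;0 0 0 0 0 -8.5 -1;0 0 0 0 0 -8.5 -1;0 0 0 0 0 -8.5 -1;0 0 0 0 0 -8.5 -1;0 0 0 0 0 -8.5 -1;0 0 0 0 0 -8.5 -1;0 0 0 0 0 -8.5 -1;0 0 0 0 0 -8.5 -1;0 0 0 0 0 -8.5 -1")

```text
clock: 22.05
tool_pos: [0.564, -0.025, 0.0665]
eef_rot: [180.0, 0.1, -171.6]
contact_force: [-0.4, 1.0, -2.1]
opening: 0.081
finger_force: 59.3
```

Call:
arm_command(commands="0 0 0 0 0 -8.5 -1;0 0 0 0 0 -8.5 -1;0 0 0 0 0 -5 -1;0 0 0 0 0 0 -1")

```text
clock: 22.45
tool_pos: [0.564, -0.025, 0.0663]
eef_rot: [180.0, 0.1, 166.8]
contact_force: [1.0, 0.8, -2.0]
opening: 0.076
finger_force: 59.2
```

```bash
python3 tq.py
```

```text
22.6 tz [0.095 0.042 0.032 0.06 ] mean [ 0.091 -0.085  0.057  0.509  0.894 -2.248] yaw [166.81 166.9  166.9  166.87] j7 59.1 grip 59.2 [ 0.564  -0.025   0.0664]
```

Call:
arm_command(commands="0 0 0 0 0 -6 -1;0 0 0 0 0 -5 -1;0 0 0 0 0 0 -1")

```text
clock: 22.9
tool_pos: [0.5639, -0.0249, 0.0663]
eef_rot: [179.9, 0.0, 155.8]
contact_force: [1.4, -0.0, -3.7]
opening: 0.078
finger_force: 59.1
```

```bash
python3 tq.py
```

```text
23.05 tz [0.029 0.125 0.151 0.073] mean [ 0.239 -0.281  0.094  1.478  0.75  -3.316] yaw [155.84 155.91 155.91 155.88] j7 49.4 grip 59.1 [ 0.5639 -0.0249  0.0663]
```

Call:
arm_command(commands="0 0 0 0 0 -5 -1;0 0 0 0 0 0 -1")

```text
clock: 23.25
tool_pos: [0.5639, -0.0249, 0.0663]
eef_rot: [179.9, 0.0, 150.8]
contact_force: [2.4, 1.0, -2.7]
opening: 0.084
finger_force: 59.0
```

```bash
python3 tq.py
```

```text
23.4 tz [0.076 0.027 0.051 0.037] mean [ 0.397 -0.446  0.048  2.177  1.53  -3.339] yaw [150.84 150.91 150.9  150.88] j7 45.1 grip 59.0 [ 0.5639 -0.0249  0.0663]
```

Call:
arm_command(commands="0 0 -0.5 0 0 -6 -1;0 0 0 0 0 -5 -1;0 0 0 0 0 0 -1")

```text
clock: 23.7
tool_pos: [0.5639, -0.0249, 0.0662]
eef_rot: [179.9, 0.0, 139.8]
contact_force: [1.7, 2.6, -2.7]
opening: 0.08
finger_force: 59.2
```

```bash
python3 tq.py
```

```text
23.85 tz [0.023 0.038 0.081 0.053] mean [ 0.467 -0.356  0.049  1.716  2.309 -1.891] yaw [139.84 139.92 139.91 139.88] j7 35.4 grip 59.3 [ 0.5639 -0.0249  0.0662]
```

Call:
arm_command(commands="0 0 0 0 0 -6 -1;0 0 0 0 0 -5 -1;0 0 0 0 0 0 -1")

```text
clock: 24.15
tool_pos: [0.5639, -0.0249, 0.0662]
eef_rot: [179.9, 0.0, 128.9]
contact_force: [2.1, 2.5, -1.7]
opening: 0.086
finger_force: 59.3
```

```bash
python3 tq.py
```

```text
24.3 tz [0.259 0.221 0.156 0.211] mean [ 0.559 -0.414  0.212  1.945  2.732 -1.215] yaw [128.88 128.95 128.94 128.9 ] j7 25.7 grip 59.4 [ 0.5639 -0.0249  0.0661]
```

Nut c came up firm at 0.21 N m. Next is nut b at about (468.8, -37.8).

Call:
arm_command(commands="0 0 0 0 0 0 -0.3;0 0 0 0 0 0 -0.3;0 0 0 0 0 0 -0.3;0 0 24 0 0 0 -0.3;0 0 24 0 0 0 -0.3")

```text
clock: 24.8
tool_pos: [0.5622, -0.0265, 0.1135]
eef_rot: [-179.8, -0.1, 128.7]
contact_force: [1.2, -0.3, 1.1]
opening: 0.35
finger_force: 0.0
```

Call:
arm_command(commands="-13.6 -1.8 0 0 0 7.6 -0.3;-13.6 -1.8 0 0 0 7.6 -0.3;-13.6 -1.8 0 0 0 7.6 -0.3;-13.6 -1.8 0 0 0 7.6 -0.3;-13.6 -1.8 0 0 0 7.6 -0.3;-13.6 -1.8 0 0 0 7.6 -0.3;-13.6 -1.8 0 0 0 7.6 -0.3;0 0 0 0 0 0 -0.3;0 0 0 0 0 0 -0.3")

```text
clock: 25.7
tool_pos: [0.4686, -0.0387, 0.114]
eef_rot: [-180.0, 0.0, -178.3]
contact_force: [-0.6, 0.3, -0.3]
opening: 0.352
finger_force: 0.0
```

```bash
python3 near.py nb nut_b_grip
```

```text
{'clock': 25.75, 'tool_pos': [0.469, -0.038, 0.114], 'eef_rot': [-179.981, 0.057, -178.228], 'qpos': [38.483, 20.13, -44.154, 107.203, 16.257, 59.046, 79.387], 'contact_force': [0.515, 0.354, 0.554], 'ft_torque': [-0.018, 0.008, -0.057], 'opening': 0.35}
tcp px at grip z [324.08340376 274.99322519]
0.93 [324.2, 275.1] [469.1 -38.4  69.5]
0.46 [429.2, 321.6] [492.   13.8  69.5]
```

View pics/nb.png

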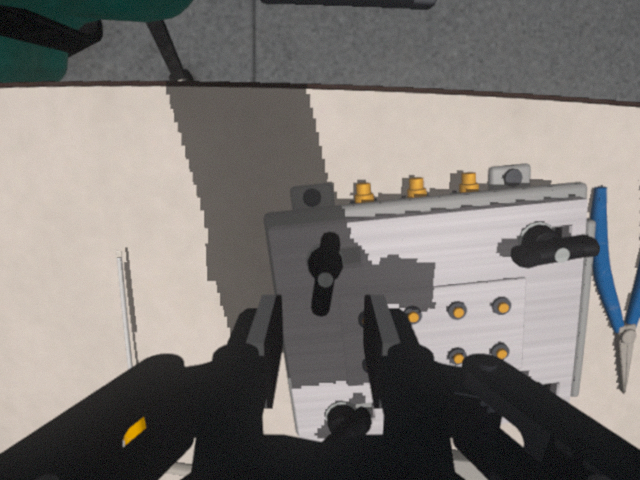

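Nut b's bar runs (331,235)–(320,314), so it needs -6.5° of turn; its centre is right under the TCP.

Call:
arm_command(commands="0 -0.3 -25 0 0 -6.5 -0.3;0 0 -18 0 0 0 -0.3;0 0 -5.5 0 0 0 -0.3;0 0 0 0 0 0 -0.3;0 0 0 0 0 0 -1;0 0 0 0 0 0 -1;0 0 0 0 0 0 -1;0 0 0 0 0 0 -1", force=60)

```text
clock: 26.6
tool_pos: [0.4694, -0.0378, 0.0663]
eef_rot: [180.0, 0.1, 175.5]
contact_force: [-0.8, 1.0, 3.5]
opening: 0.08
finger_force: 60.4
```

```bash
python3 tq.py
```

```text
26.75 tz [-0.084 -0.021 -0.03  -0.037] mean [ 0.328 -0.016 -0.043 -0.588  1.418  3.999] yaw [175.45 175.46 175.46 175.46] j7 70.5 grip 60.7 [ 0.4694 -0.0378  0.0662]
```

Call:
arm_command(commands="0 0 0 0 0 -5 -1;0 0 0 0 0 -8.5 -1;0 0 0 0 0 -8.5 -1;0 0 0 0 0 -8.5 -1;0 0 0 0 0 -8.5 -1;0 0 0 0 0 -8.5 -1;0 0 0 0 0 -8.5 -1;0 0 0 0 0 -8.5 -1;0 0 0 0 0 -8.5 -1;0 0 0 0 0 -8.5 -1")

```text
clock: 27.75
tool_pos: [0.4691, -0.0381, 0.0661]
eef_rot: [179.9, 0.0, 93.6]
contact_force: [0.6, 2.6, 4.3]
opening: 0.078
finger_force: 60.6
```

Call:
arm_command(commands="0 0 0 0 0 -8.5 -1;0 0 0 0 0 -8.5 -1;0 0 0 0 0 -6 -1;0 0 0 0 0 0 -1")

```text
clock: 28.15
tool_pos: [0.4689, -0.038, 0.0659]
eef_rot: [179.9, -0.0, 71.0]
contact_force: [-0.3, 1.7, 4.7]
opening: 0.082
finger_force: 60.6
```

```bash
python3 tq.py
```

```text
28.3 tz [0.035 0.025 0.025 0.091] mean [ 0.349  0.042  0.044 -0.21   1.759  5.174] yaw [70.99 71.1  71.12 71.12] j7 -23.6 grip 60.7 [ 0.4689 -0.0381  0.0659]
```

Call:
arm_command(commands="0 0 0 0 0 -6 -1;0 0 0 0 0 -5 -1;0 0 0 0 0 0 -1")

```text
clock: 28.6
tool_pos: [0.4689, -0.038, 0.0659]
eef_rot: [179.9, -0.0, 60.0]
contact_force: [-0.1, 1.2, 4.8]
opening: 0.08
finger_force: 60.7
```

```bash
python3 tq.py
```

```text
28.75 tz [0.059 0.064 0.062 0.06 ] mean [ 0.379  0.017  0.061 -0.066  1.125  5.505] yaw [60.03 60.11 60.12 60.12] j7 -33.7 grip 60.7 [ 0.4689 -0.038   0.0659]
```

Call:
arm_command(commands="0 0 0 0 0 -6 -1;0 0 0 0 0 -5 -1;0 0 0 0 0 0 -1")

```text
clock: 29.05
tool_pos: [0.4688, -0.038, 0.0658]
eef_rot: [180.0, -0.0, 49.0]
contact_force: [-0.2, 1.0, 5.4]
opening: 0.082
finger_force: 60.6
```

```bash
python3 tq.py
```

```text
29.2 tz [0.033 0.052 0.002 0.047] mean [ 0.385  0.024  0.034 -0.16   1.09   4.799] yaw [49.04 49.1  49.12 49.12] j7 -43.8 grip 60.6 [ 0.4688 -0.038   0.0658]
```

Call:
arm_command(commands="0 0 0 0 0 -6 -1;0 0 0 0 0 -5 -1;0 0 0 0 0 0 -1")

```text
clock: 29.5
tool_pos: [0.4688, -0.0379, 0.0658]
eef_rot: [180.0, -0.1, 38.1]
contact_force: [-0.1, 1.4, 5.2]
opening: 0.079
finger_force: 60.7
```

```bash
python3 tq.py
```

```text
29.65 tz [0.078 0.056 0.034 0.077] mean [ 0.412  0.033  0.061 -0.373  1.747  5.296] yaw [38.09 38.17 38.19 38.19] j7 -53.9 grip 60.7 [ 0.4688 -0.0379  0.0658]
```

Call:
arm_command(commands="0 0 0 0 0 -6 -1;0 0 0 0 0 -5 -1;0 0 0 0 0 0 -1")

```text
clock: 29.95
tool_pos: [0.4688, -0.0379, 0.0657]
eef_rot: [180.0, -0.1, 27.1]
contact_force: [0.5, 2.1, 4.7]
opening: 0.078
finger_force: 60.6
```

```bash
python3 tq.py
```

```text
30.1 tz [0.116 0.064 0.085 0.066] mean [ 0.478 -0.019  0.083  0.115  1.807  5.018] yaw [27.11 27.18 27.19 27.19] j7 -64.0 grip 60.6 [ 0.4688 -0.0379  0.0657]
```

Call:
arm_command(commands="0 0 0 0 0 -4 -1;0 0 0 0 0 -4 -1;0 0 0 0 0 0 -1")

```text
clock: 30.4
tool_pos: [0.4687, -0.0379, 0.0657]
eef_rot: [-180.0, -0.1, 19.1]
contact_force: [0.3, 2.3, 5.2]
opening: 0.081
finger_force: 60.6
```

```bash
python3 tq.py
```

```text
30.55 tz [0.088 0.063 0.063 0.073] mean [ 0.527 -0.015  0.072  0.417  2.095  5.14 ] yaw [19.15 19.2  19.21 19.22] j7 -71.4 grip 60.6 [ 0.4687 -0.0379  0.0657]
```

Call:
arm_command(commands="0 0 0 0 0 -5 -1;0 0 0 0 0 -5 -1;0 0 0 0 0 0 -1")

```text
clock: 30.85
tool_pos: [0.4687, -0.0378, 0.0656]
eef_rot: [-180.0, -0.1, 9.2]
contact_force: [0.0, 1.4, 5.1]
opening: 0.082
finger_force: 60.7
```

```bash
python3 tq.py
```

```text
31.0 tz [0.108 0.103 0.106 0.074] mean [ 0.563 -0.044  0.098  0.113  2.039  5.111] yaw [9.17 9.25 9.26 9.26] j7 -80.6 grip 60.7 [ 0.4688 -0.0378  0.0656]
```

Call:
arm_command(commands="0 0 0 0 0 -5 -1;0 0 0 0 0 0 -1")

```text
clock: 31.2
tool_pos: [0.4687, -0.0378, 0.0656]
eef_rot: [-180.0, -0.0, 4.2]
contact_force: [1.1, 1.9, 5.2]
opening: 0.081
finger_force: 60.7
```

```bash
python3 tq.py
```

```text
31.35 tz [0.133 0.213 0.197 0.111] mean [ 0.591 -0.035  0.163  0.839  2.32   5.665] yaw [4.2  4.27 4.29 4.29] j7 -85.2 grip 60.7 [ 0.4687 -0.0378  0.0656]
```

Nut b has come up firm. I'll add a small nip of 2.5°, then release it and go to nut d.

Call:
arm_command(commands="0 0 0 0 0 -2.5 -1;0 0 0 0 0 0 -1")

```text
clock: 31.55
tool_pos: [0.4687, -0.0378, 0.0656]
eef_rot: [-180.0, -0.0, 1.8]
contact_force: [-0.0, 2.6, 4.9]
opening: 0.076
finger_force: 60.7
```

```bash
python3 tq.py
```

```text
31.7 tz [0.18  0.194 0.202 0.206] mean [ 0.592 -0.04   0.195  0.32   2.521  4.835] yaw [1.76 1.79 1.8  1.8 ] j7 -87.5 grip 60.7 [ 0.4688 -0.0378  0.0656]
```

Call:
arm_command(commands="0 0 0 0 0 0 -0.3;0 0 0 0 0 0 -0.3;0 0 0 0 0 0 -0.3;0 0 24 0 0 0 -0.3;0 0 24 0 0 0 -0.3;3.5 5.3 0 0 0 8.5 -0.3;3.5 5.3 0 0 0 8.5 -0.3;3.5 5.3 0 0 0 8.5 -0.3;3.5 5.3 0 0 0 8.5 -0.3;3.5 5.3 0 0 0 8.5 -0.3")

```text
clock: 32.7
tool_pos: [0.4854, -0.0122, 0.1128]
eef_rot: [-180.0, 0.1, 44.3]
contact_force: [-0.1, -0.2, 0.8]
opening: 0.346
finger_force: 0.0
```

Call:
arm_command(commands="3.5 5.3 0 0 0 8.5 -0.3;3.5 5.3 0 0 0 8.5 -0.3;3.5 5.3 0 0 0 8.5 -0.3;3.5 5.3 0 0 0 8.5 -0.3;3.5 5.3 0 0 0 8.5 -0.3;3.5 5.3 0 0 0 8.5 -0.3;3.5 5.3 0 0 0 8.5 -0.3;3.5 5.3 0 0 0 8.5 -0.3;3.5 5.3 0 0 0 8.5 -0.3;3.5 5.3 0 0 0 8.5 -0.3")

```text
clock: 33.7
tool_pos: [0.5205, 0.0406, 0.1127]
eef_rot: [-179.9, -0.0, 129.3]
contact_force: [0.1, 0.5, -0.5]
opening: 0.352
finger_force: 0.0
```

Call:
arm_command(commands="3.5 5.3 0 0 0 8.5 -0.3;3.5 5.3 0 0 0 8.5 -0.3;3.5 5.3 0 0 0 8.5 -0.3;3.5 5.3 0 0 0 8.5 -0.3;3.5 5.3 0 0 0 8.5 -0.3;3.5 5.3 0 0 0 8.5 -0.3;3.5 5.3 0 0 0 8.5 -0.3;3.5 5.3 0 0 0 8.5 -0.3;0 0 0 0 0 4 -0.3;0 0 0 0 0 0 -0.3")

```text
clock: 34.7
tool_pos: [0.5485, 0.083, 0.1126]
eef_rot: [180.0, -0.1, -159.0]
contact_force: [-0.0, 0.1, 0.5]
opening: 0.35
finger_force: 0.0
```

```bash
python3 near.py nd nut_d_grip
```

```text
{'clock': 34.75, 'tool_pos': [0.548, 0.083, 0.113], 'eef_rot': [179.997, -0.08, -159.141], 'qpos': [21.107, 30.581, -44.414, 94.38, 23.186, 64.732, 81.427], 'contact_force': [-0.257, 0.403, 0.287], 'ft_torque': [-0.03, 0.02, -0.04], 'opening': 0.348}
tcp px at grip z [323.06872725 275.55988941]
0.79 [322.2, 276.7] [549.2  82.7  69.5]
0.46 [119.4, 5.7] [468.9 -37.   69.5]
```

View pics/nd.png

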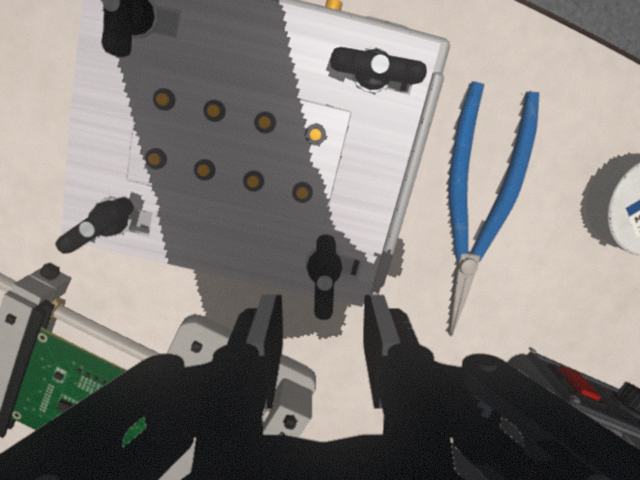

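Nut d's bar runs (325,236)–(323,317), so it is aligned to within 1.5° and centred under the TCP. I'll descend and grip it.

Call:
arm_command(commands="0.6 0 -25 0 0 -1.5 -0.3;0 0 -17 0 0 0 -0.3;0 0 -5.3 0 0 0 -0.3;0 0 0 0 0 0 -0.3;0 0 0 0 0 0 -1;0 0 0 0 0 0 -1;0 0 0 0 0 0 -1;0 0 0 0 0 0 -1", force=60)

```text
clock: 35.6
tool_pos: [0.5501, 0.0843, 0.0671]
eef_rot: [180.0, 0.1, -160.5]
contact_force: [-1.5, 1.2, 3.3]
opening: 0.081
finger_force: 60.8
```

```bash
python3 tq.py
```

```text
35.75 tz [-0.009 -0.012  0.015  0.002] mean [ 1.370e-01  2.320e-01 -1.000e-03 -1.359e+00  1.009e+00  4.565e+00] yaw [-160.54 -160.54 -160.54 -160.54] j7 78.1 grip 61.1 [0.5501 0.0842 0.0671]
```

Call:
arm_command(commands="0 0 0 0 0 -5 -1;0 0 0 0 0 -8.5 -1;0 0 0 0 0 -8.5 -1;0 0 0 0 0 -8.5 -1;0 0 0 0 0 -8.5 -1;0 0 0 0 0 -8.5 -1;0 0 0 0 0 -8.5 -1;0 0 0 0 0 -8.5 -1;0 0 0 0 0 -8.5 -1;0 0 0 0 0 -8.5 -1")

```text
clock: 36.75
tool_pos: [0.5497, 0.0836, 0.0669]
eef_rot: [180.0, 0.0, 117.6]
contact_force: [-2.2, 0.1, 4.7]
opening: 0.074
finger_force: 61.0
```

Call:
arm_command(commands="0 0 0 0 0 -8.5 -1;0 0 0 0 0 -8.5 -1;0 0 0 0 0 -6 -1;0 0 0 0 0 0 -1")

```text
clock: 37.15
tool_pos: [0.5495, 0.0836, 0.0667]
eef_rot: [180.0, 0.0, 95.0]
contact_force: [-1.6, 0.4, 5.8]
opening: 0.076
finger_force: 61.1
```

```bash
python3 tq.py
```

```text
37.3 tz [0.105 0.047 0.105 0.072] mean [ 0.038  0.411  0.082 -1.672  0.23   6.115] yaw [94.98 95.08 95.1  95.1 ] j7 -13.9 grip 61.1 [0.5495 0.0836 0.0667]
```

Call:
arm_command(commands="0 0 0 0 0 -5 -1;0 0 0 0 0 -5 -1;0 0 0 0 0 0 -1")

```text
clock: 37.6
tool_pos: [0.5494, 0.0836, 0.0667]
eef_rot: [180.0, 0.0, 85.0]
contact_force: [-1.7, 0.2, 5.7]
opening: 0.08
finger_force: 61.1
```

```bash
python3 tq.py
```

```text
37.75 tz [0.035 0.1   0.032 0.118] mean [ 0.04   0.433  0.071 -2.182  0.509  5.648] yaw [85.02 85.09 85.1  85.1 ] j7 -22.8 grip 61.1 [0.5494 0.0836 0.0666]
```

Call:
arm_command(commands="0 0 0 0 0 -6 -1;0 0 0 0 0 -5 -1;0 0 0 0 0 0 -1")

```text
clock: 38.05
tool_pos: [0.5493, 0.0837, 0.0666]
eef_rot: [180.0, 0.0, 74.0]
contact_force: [-1.9, -0.1, 5.7]
opening: 0.081
finger_force: 61.1
```

```bash
python3 tq.py
```

```text
38.2 tz [0.018 0.099 0.081 0.071] mean [ 0.052  0.448  0.067 -1.85   0.51   5.59 ] yaw [74.02 74.09 74.1  74.11] j7 -32.6 grip 61.1 [0.5494 0.0837 0.0666]
```

Call:
arm_command(commands="0 0 0 0 0 -6 -1;0 0 0 0 0 -5 -1;0 0 0 0 0 0 -1")

```text
clock: 38.5
tool_pos: [0.5492, 0.0837, 0.0665]
eef_rot: [-180.0, 0.0, 63.0]
contact_force: [-2.0, -0.7, 5.8]
opening: 0.081
finger_force: 61.0
```

```bash
python3 tq.py
```

```text
38.65 tz [0.078 0.036 0.068 0.088] mean [ 0.05   0.431  0.067 -1.822 -0.253  5.688] yaw [63.02 63.09 63.1  63.1 ] j7 -42.4 grip 61.1 [0.5492 0.0837 0.0666]
```

Call:
arm_command(commands="0 0 0 0 0 -6 -1;0 0 0 0 0 -5 -1;0 0 0 0 0 0 -1")

```text
clock: 38.95
tool_pos: [0.5492, 0.0838, 0.0665]
eef_rot: [-180.0, 0.0, 52.0]
contact_force: [-1.7, 0.6, 5.6]
opening: 0.08
finger_force: 61.0
```

```bash
python3 tq.py
```

```text
39.1 tz [0.083 0.083 0.02  0.061] mean [ 0.086  0.469  0.062 -1.66   0.242  5.783] yaw [52.03 52.09 52.11 52.11] j7 -52.3 grip 61.0 [0.5492 0.0838 0.0665]
```

Call:
arm_command(commands="0 0 0 0 0 -6 -1;0 0 0 0 0 -5 -1;0 0 0 0 0 0 -1")

```text
clock: 39.4
tool_pos: [0.5491, 0.0839, 0.0665]
eef_rot: [-180.0, 0.0, 41.1]
contact_force: [-1.8, 0.3, 5.9]
opening: 0.079
finger_force: 61.1
```

```bash
python3 tq.py
```

```text
39.55 tz [0.2   0.209 0.163 0.164] mean [ 0.1    0.504  0.184 -1.896  0.189  5.39 ] yaw [41.07 41.13 41.15 41.15] j7 -62.1 grip 61.1 [0.5491 0.0839 0.0665]
```

Nut d came up firm at 0.18 N m. I'll release it, rise clear and check.

Call:
arm_command(commands="0 0 0 0 0 0 -0.3;0 0 0 0 0 0 -0.3;0 0 0 0 0 0 -0.3;0 0 25 0 0 0 -0.3;0 0 45 0 0 0 -0.3;-20 -20 45 0 0 0 -0.3;-30 -30 30 0 0 0 -0.3;-30 -30 0 0 0 0 -0.3;0 0 0 0 0 0 -0.3;0 0 0 0 0 0 -0.3")

```text
clock: 40.55
tool_pos: [0.4713, 0.0051, 0.2073]
eef_rot: [180.0, -0.0, 40.8]
contact_force: [-0.0, 0.4, 0.5]
opening: 0.346
finger_force: 0.0
```

```bash
python3 near.py end cover_edge
```

```text
{'clock': 40.6, 'tool_pos': [0.472, 0.006, 0.207], 'eef_rot': [-179.987, -0.033, 40.945], 'qpos': [1.205, 9.785, -4.605, 100.409, 0.801, 69.821, -52.664], 'contact_force': [0.816, -0.164, -0.486], 'ft_torque': [0.014, -0.054, -0.038], 'opening': 0.349}
tcp px at grip z [321.68147298 222.62086751]
0.81 [433.9, 222.2] [522.2 -51.5  69.5]
```

View pics/end.png

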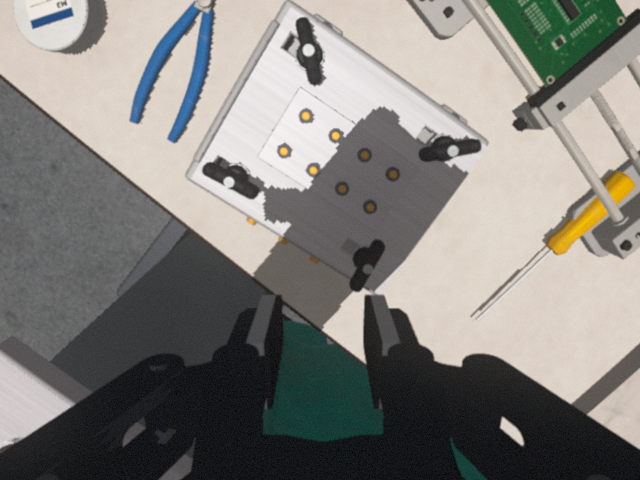

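The cover sits tight against the ledge along the line (290,0)–(190,178). All four nuts have turned and are in place, and the tools and tin are where they were. I'm handing the job in.

```bash
python3 -c "
from plant import manip
print(manip.close_job())"
```

```text
the job is handed in; nothing more can be done
None
```

The cover was pushed up against the ledge (about 9 N) and the nuts tightened in the order a, c, b, d to about 0.2 N m each; the job was handed in at about 41 s, and no verdict came back.

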